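Turn over an LED board in its rework frame and lock it

ROBOT

A 7-joint arm with a two-finger parallel gripper is mounted at the origin on the work surface. World frame = base frame: x ahead of the robot, y to its left, z up, the work surface at z = 0. Lengths are in m, angles in degrees, forces in N, time in s.
With the tool pointing down it reaches from about 0.425 to 0.8 m from the base axis. Payload 8.3 kg.
Tool frame: the origin (TCP) lies between the finger pads; the fingertips stand manip.tip_reach ahead of it and the grasp point (between the pads) lies 11 mm behind it (manip.tip_reach is the distance from the TCP to the fingertips, in m); z points along the fingers, y is the line along which they close (so a half turn about z gives the same grasp; the last joint's range is limited). The gripper opens to 85 mm and grips with 20 to 120 N. Pads are 22 mm wide; open, the fingers measure 114 mm over their backs; the gripper's body (76 mm by 85 mm) begins 54 mm behind the grasp point. The pads swing forward as they close: fully open they stand 13 mm farther back than shut.
Start: joints at [-71.499, 21.967, 0.94, 78.501, -0.361, 79.538, -2.664], TCP at [0.235, 0.579, 0.204] pointing down, gripper open.
Joint ranges: [-169.22, 169.22], [-14.56, 117.87], [-87.37, 89.26], [10.42, 133.3], [-82.24, 262.24], [0.94, 117.77], [-172.7, 172.7]. Speed limits (degrees/s): [136.94, 136.94, 172.46, 172.46, 180, 180, 180].

INTERFACE

Orientations are given as a 3x3 rotation matrix whose columns are the frame's x, y, z axes.
In Python, from plant import manip gives the robot as it stands. The module is installed in compiled form; this text tells all that it offers.
- The arm moves only by the tool step_arm, never from a script. Its argument "motion" is a list of rows, each a list of 7 numbers: the turn, a rotation vector about the tool's x, y, z in rad, then the shift along the tool's x, y, z in mm, then the opening, from -1 (shut) to 1 (fully open). In form: [[rx, ry, rz, dx, dy, dz, claw], ...]. A call has 1 to 20 rows; each row is the pose to reach, as a shift and turn from the pose commanded when the call began, along the tool's axes at that moment; what a row does not reach only later rows make up. A row lasts 1/12 s, in which the tool goes at most 41.7 mm and 7.16 degrees, less where a joint would pass 70% of its speed; a pose out of reach is approached as far as the arm can. A call with a gripper value outside its range is refused whole. The fingers move at their own pace and stop on an object; the grip force is fixed at half the most. Time passes only in rows, so rows that repeat a pose let the fingers close. It gives the time, the measured TCP pose, the force, the opening and the grip force at its end, in the units of the state.
- manip.sense(): the state, without advancing time (a new reading comes with each control period).
- manip.read_camera(name): name is "side" or "top"; returns the picture (480x640x3 uint8, red, green, blue); there is no depth.
- manip.camera_info(name): a dict with "fx", "fy", "cx", "cy" (pixels), "distortion" ([k1, k2, p1, p2, k3] as OpenCV has them; the pictures are not rectified), "eye" and "orientation" of the camera in the world. Camera axes: x right, y down, z forward; pixel columns grow to the right and rows downward; lengths in m; the calibration is good to about 2 mm. A picture is of the moment at which its call begins. camera_info takes no time and is no camera call.
- manip.sign_off(): hands the job in; it is judged then, once.
Trained networks look in the newest picture that a camera, given by its name, has taken for a name from the list of things; names that differ only in an ending like _2 or _b are one class to them, and where a whole thing is asked for, a point or a joint stands for the part that bears it (a point fixed in the world has none). Each returns a list of dicts, best first, with "score" (0 to 1); they miss things now and then, are a little off and sometimes report something else, mostly with a low value. They report only what shows in the picture. A call takes as long as a camera call.
- manip.recognise(camera, target): "uv" ([column, row] in pixels, amid what is visible of it).
- manip.outline_of(camera, target): "region" (480x640 bool, what is visible of it) and "uv" ([column, row] in pixels, amid what is visible of it).
- manip.landmark_of(camera, target): "uv" ([column, row] in pixels: a listed point, or the origin of a listed thing).
The state is a dict: "time": time; "joint_positions": joint angles; "qvel": joint speeds; "effort": joint torques, N m; "eef_pos": TCP position; "tcp_rot": TCP orientation; "force": force on the tool from outside, world axes, zero at the start; "torque": the same for the moment, N m; "grip_width": opening from 0.0 (shut) to 1.0 (fully open); "gripper_force": force on a finger pad.
Only numpy, scipy, OpenCV 4.12 (cv2) and the standard library are available. Lean on these libraries where they do the work, as an engineer would, in place of code of your own. Each camera call takes 0.05 s, during which the arm holds its last target. There are 200 camera calls.

TASK

The LED board for a sign is held LED side up in the rework frame. Loosen the frame's orange clamp knob, tip the board over about its long axis so that its tan solder side faces up and lies level, then tighten the clamp knob again to lock it there. Leave the tin, the tape and the battery where they are.

Things in the scene. Friction and masses are not known exactly. Their poses are not given: they have to be found in the camera images.
- frame: Rework frame fixed to the bench. Origin: centre of the underside of its dark base plate (120 x 360 x 12 mm). y runs along the board's long axis to the clamp knob, x to the side away from the robot (yaw within 0.35). Plain upright at y = -125 mm, 137 mm high; clamp block 72 x 30 mm at y = +145 mm, 152 mm high. The board's turning axis is along y, 110 mm above the bench, over the origin.
- panel_mid (a point): Centre of the board, on its turning axis. x across it (110 mm over all), y along it (210 mm), z out of the LED side (green, white and yellow LEDs); -z is the solder side (tan, silver dots). Held in an aluminium rim 10 mm wide, 10 mm thick (5 mm either side of the mid-plane), long bars centred 50 mm each side of the axis; board 4 mm thick. 0.3 kg, balanced.
- panel (a joint): Turn of the board about its long axis, rad. 0: level, LED side up; positive: the edge near the robot (frame -x) goes down, the far edge up; +3.14 or -3.14: level, solder side up (either will do). Stops at +-3.8. Clamp loose: about 0.06 N m of friction (1 to 2 N at the rim), stays where it is left. Clamp tight: a brake holds it against about 1 N m.
- clamp_knob (a joint): Turn of the clamp knob about a vertical axis, rad: 0 fully loose (stop), wing bar along the frame's x; grows clockwise seen from above to 1.5 fully tight (stop), bar nearly along the frame's y. The brake bites from about 0.9. Counts as loose below 0.5, tight above 1.2. Takes 0.15 to 0.25 N m to turn and stays where it is left.
- knob_grip (a point): Grip point of the orange winged clamp knob, on its vertical axis, 180 mm above the bench, 145 mm along the frame's y from the frame's origin. Wing bar 60 mm long (this point's x), 14 mm wide (y), from 160 to 192 mm above the bench, on a black disc of 24 mm radius (top at 160 mm). It can be gripped across its width from above.
- tin: Open brass tin, 68 mm across, 22 mm high, origin at the centre of its underside. To be left alone.
- tape: Blue roll of tape lying flat, 60 mm across, 19 mm high, origin at the centre of its underside. To be left alone.
- battery: Black and orange battery pack, 75 x 55 x 46 mm high, origin at the centre of its underside. To be left alone.

How it is judged:
By the outcome, as a careful person would: the job done as asked, in the order asked, and still so for the second after the job is handed in, with the robot touching nothing.
It also fails if it takes over 69 s, if anything falls off the work surface, if the arm or the gripper's body presses on something with over 40 N, if the wrist force passes 120 N, or if a joint passes its speed limit or range.

## Working session

There is one attempt and no reset: what is moved stays moved. The work goes in short steps, Python scripts to look and compute and a tool call to move; the robot and the scene stay as the last step left them, time stands still between calls to the robot, and variables do not carry over. Pictures are saved under pics/ and viewed, at most 10 in all, crops included, and the job is handed in when it is done.

Besides the shell and the picture viewer there is one more tool, called after "Emit:" as name(argument=value, ...) on one line, values as JSON. step_arm: Moves the arm, as the interface text tells. Its arguments: {"type":"object","properties":{"motion":{"type":"array","items":{"type":"array","items":{"type":"number"}}}},"required":["motion"]}

```bash
mkdir -p pics; python3 - <<'E'
from plant import manip
import cv2,numpy as np
np.set_printoptions(precision=4,suppress=True)
print(manip.tip_reach); s=manip.sense(); print(s)
ims=[]
for c in("side","top"):
    im=manip.read_camera(c); i=manip.camera_info(c); print(c,i)
    cv2.imwrite(f"pics/{c}0.png",im[:,:,::-1])
    for t in("knob_grip","panel_mid","frame","tin","tape","battery"):
        print(c,t,[(np.round(d['uv'],1),round(d['score'],2)) for d in manip.landmark_of(c,t)[:2]])
E
```

```text
0.008
{'time': 0.0, 'joint_positions': array([-71.4993,  22.0165,   0.9384,  78.5631,  -0.3624,  79.5375,
        -2.6647]), 'qvel': array([ 0.0218, -0.1038, -0.0588,  0.0043,  0.002 ,  0.1618,  0.0891]), 'effort': array([ -0.0004, -62.7602,   0.8441, -37.1837,   0.0166,   0.0139,
        -0.    ]), 'eef_pos': array([0.2349, 0.5786, 0.2031]), 'tcp_rot': array([[-0.9265,  0.3763, -0.0007],
       [ 0.3763,  0.9265, -0.0019],
       [-0.    , -0.002 , -1.    ]]), 'force': array([0.1186, 1.5121, 0.4702]), 'torque': array([-0.0327, -0.0114, -0.0148]), 'gripper_force': 0.0, 'grip_width': 1.000253071714161}
side {'fx': 553.5684221270102, 'fy': 553.5684221270102, 'cx': 309.8102527471592, 'cy': 242.07031880033512, 'distortion': array([-0.0242,  0.    ,  0.    ,  0.    ,  0.    ]), 'eye': array([ 0.4215, -0.7634,  0.925 ]), 'orientation': array([[ 0.9658, -0.1857,  0.1808],
       [-0.2592, -0.6992,  0.6663],
       [ 0.0027, -0.6904, -0.7234]])}
side knob_grip [(array([229.8, 174.9]), 0.7)]
side panel_mid [(array([263.8, 240.9]), 0.94)]
side frame [(array([263.7, 277.6]), 0.58), (array([264.9, 239.6]), 0.34)]
side tin [(array([343.1, 352.7]), 0.59)]
side tape [(array([303. , 223.7]), 0.63)]
side battery [(array([347.8, 280.7]), 0.72)]
top {'fx': 586.2612438804828, 'fy': 586.2612438804828, 'cx': 317.71708874089774, 'cy': 239.3008870026287, 'distortion': array([-0.1869,  0.    ,  0.    ,  0.    ,  0.    ]), 'eye': array([ 0.4415, -0.0257,  1.217 ]), 'orientation': array([[ 0.0172, -0.9851,  0.1709],
       [-0.9998, -0.0173,  0.0013],
       [ 0.0017, -0.1709, -0.9853]])}
top knob_grip [(array([215.1, 303.5]), 0.74), (array([298.1, 287. ]), 0.54)]
top panel_mid [(array([299.1, 289.5]), 0.91)]
top frame [(array([404.1, 246.2]), 0.7)]
top tin [(array([410.6, 245. ]), 0.58)]
top tape [(array([233.6, 240.8]), 0.89)]
top battery [(array([327.3, 214.3]), 0.83)]
```

```bash
cat > h.py <<'E'
from plant import manip
import cv2,numpy as np
np.set_printoptions(precision=4,suppress=True)
def K(i): return np.array([[i['fx'],0,i['cx']],[0,i['fy'],i['cy']],[0,0,1.]])
def onz(c,uv,z):
    i=manip.camera_info(c)
    p=cv2.undistortPoints(np.array([[uv]],float),K(i),i['distortion'])[0,0]
    d=i['orientation']@np.r_[p,1]; return i['eye']+d*(z-i['eye'][2])/d[2]
def px(c,P):
    i=manip.camera_info(c);R=i['orientation'].T
    return cv2.projectPoints(np.atleast_2d(np.array(P,float)),cv2.Rodrigues(R)[0],-R@i['eye'],K(i),i['distortion'])[0][:,0]
E
python3 - <<'E'
from h import *
for c,k,m,o in(("side",(229.8,174.9),(263.8,240.9),dict(tin=(343.1,352.7),tape=(303,223.7),battery=(347.8,280.7))),("top",(215.1,303.5),(299.1,289.5),dict(tin=(410.6,245),tape=(233.6,240.8),battery=(327.3,214.3)))):
    a=onz(c,k,.18);b=onz(c,m,.11);d=a-b
    print(c,a,b,np.hypot(*d[:2]),np.arctan2(-d[0],d[1]))
    for n in o: print(n,onz(c,o[n],0))
E
```

```text
side [0.4957 0.1548 0.18  ] [0.5355 0.0146 0.11  ] 0.14578773863735253 0.276430874670648
tin [ 0.6383 -0.2148  0.    ]
tape [0.6528 0.1513 0.    ]
battery [ 0.7023 -0.0442  0.    ]
top [0.5026 0.1559 0.18  ] [0.5366 0.0093 0.11  ] 0.15043244350151047 0.22829420940918163
tin [ 0.6439 -0.2206  0.    ]
tape [0.6463 0.1537 0.    ]
battery [ 0.7069 -0.0435  0.    ]
```

View pics/side0.png

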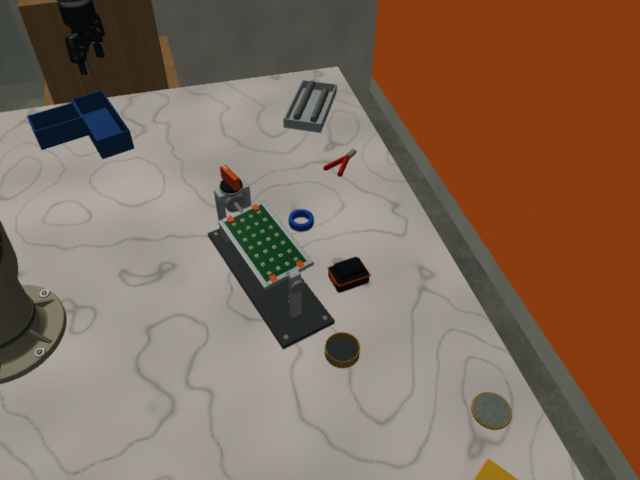

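View pics/top0.png

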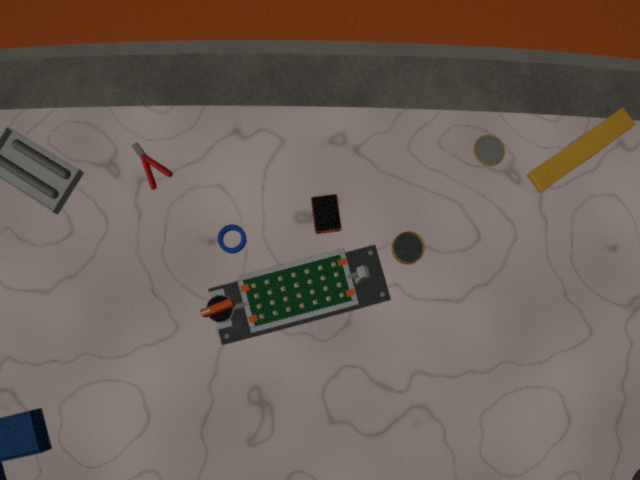

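The top view shows the base plate corners at about (375,245), (389,298), (222,343) and (210,289). The knob bar runs from (203,313) to (233,302), roughly along the frame's y, so it is tight. In the side view the base corners are at (333,321), (286,345) and (209,232). I'll fit the frame pose from these points.

```bash
python3 - <<'E'
from h import *
from scipy.optimize import least_squares
# frame-local pts -> pixels
T=[([60,-180,12],(375,245)),([-60,-180,12],(389,298)),([-60,180,12],(222,343)),([0,0,110],(299.1,289.5)),([0,145,185],(217,307.5))]
S=[([60,-180,12],(333,321)),([-60,-180,12],(286,345)),([-60,180,12],(209,232)),([0,0,110],(263.8,240.9)),([0,145,180],(229.8,177))]
def W(p,L):
    L=np.array(L)/1000.;c,s=np.cos(p[2]),np.sin(p[2])
    return np.c_[p[0]+c*L[:,0]-s*L[:,1],p[1]+s*L[:,0]+c*L[:,1],L[:,2]]
def f(p,sets=(("top",T),("side",S))):
    return np.concatenate([(px(c,W(p,[a for a,_ in X]))-np.array([b for _,b in X])).ravel() for c,X in sets])
for sets in((("top",T),),(("side",S),),(("top",T),("side",S))):
    r=least_squares(f,[.53,.01,.25],loss="soft_l1",args=(sets,)); print(r.x,r.fun.reshape(-1,2).round(1).tolist())
p=r.x
print("knob",W(p,[[0,145,180]]))
a,b=onz("top",(203,313),.192),onz("top",(234,302.5),.192)
print("bar yaw deg",np.degrees(np.arctan2(*(a-b)[[1,0]])),"frame yaw",np.degrees(p[2]), np.linalg.norm(a-b),(a+b)/2)
s=manip.sense();print(s['eef_pos'],s['time'])
big=cv2.resize(cv2.imread("pics/top0.png")[270:350,190:290],None,fx=6,fy=6,interpolation=3)
cv2.imwrite("pics/top0k.png",big)
E
```

```text
[0.5366 0.012  0.2802] [[0.3, -1.6], [2.2, 0.9], [-0.3, 1.3], [-1.4, -0.0], [-0.0, -0.7]]
[0.5358 0.0125 0.2762] [[2.0, -1.2], [-3.3, 0.8], [-1.3, 0.1], [0.4, 0.7], [0.5, -1.3]]
[0.5364 0.0122 0.2794] [[0.2, -1.4], [2.1, 1.0], [-0.4, 1.4], [-1.5, 0.1], [-0.1, -0.6], [2.5, -1.3], [-2.6, 0.9], [-1.3, 0.3], [0.7, 0.7], [0.6, -1.2]]
knob [[0.4964 0.1515 0.18  ]]
bar yaw deg 110.03580119816465 frame yaw 16.00984279147713 0.0576809582767794 [0.4946 0.1475 0.192 ]
[0.2352 0.5791 0.2041] 0.7
```

View pics/top0k.png

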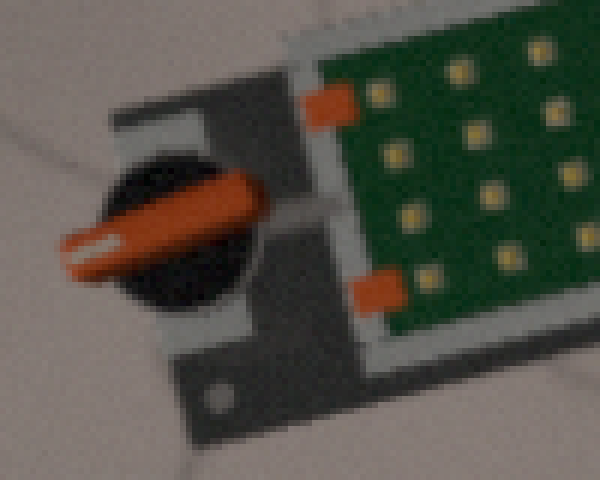

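The crop shows the bar from (68,260) to (262,190), i.e. 110° in the world. That matches the tight position with the frame at 16° yaw. I'll move above the knob, with the fingers closing across the bar.

Emit:
step_arm(motion=[[0.836,0,0,0,0,-40,1],[0,0,0.836,-403,-300,-40,0.2],[0,0,0.836,-403,-300,-40,0.2],[0,0,0.836,-403,-300,-40,0.2],[0,0,0.836,-403,-300,-40,0.2],[0,0,0.836,-403,-300,-40,0.2],[0,0,0.836,-403,-300,-40,0.2],[0,0,0.836,-403,-300,-40,0.2],[0,0,0.836,-403,-300,-40,0.2],[0,0,0.836,-403,-300,-40,0.2],[0,0,0.836,-403,-300,-40,0.2],[0,0,0.836,-403,-300,-40,0.2],[0,0,0.836,-403,-300,-40,0.2],[0,0,0.836,-403,-300,-40,0.2],[0,0,0.836,-403,-300,-40,0.2],[0,0,0.836,-403,-300,-40,0.2],[0,0,0.836,-403,-300,-40,0.2],[0,0,0.836,-403,-300,-40,0.2]])

```text
time: 2.2
eef_pos: [0.4949, 0.1513, 0.244]
tcp_rot: [[-0.345, 0.939, -0.0], [0.939, 0.345, 0.0], [0.0, -0.0, -1.0]]
force: [-0.5, 1.6, 0.2]
grip_width: 0.597
gripper_force: 0.0
```

Emit:
step_arm(motion=[[0,0,0,0,0,30,0.2],[0,0,0,0,0,55,0.2],[0,0,0,0,0,65,0.2],[0,0,0,0,0,72,0.2],[0,0,0,0,0,72,0.2],[0,0,0,0,0,72,-0.3],[0,0,0,0,0,72,-1],[0,0,0,0,0,72,-1],[0,0,0,0,0,72,-1],[0,0,0,0,0,72,-1],[0,0,0,0,0,72,-1],[0,0,0,0,0,72,-1]])

```text
time: 3.2
eef_pos: [0.4958, 0.1495, 0.1723]
tcp_rot: [[-0.342, 0.94, 0.0], [0.94, 0.342, 0.0], [0.0, 0.0, -1.0]]
force: [-0.6, 0.9, 0.8]
grip_width: -0.002
gripper_force: 0.0
```

```bash
python3 - <<'E'
from h import *
a=manip.read_camera("side")[120:240,170:330];b=manip.read_camera("top")[240:360,150:310]
cv2.imwrite("pics/k1.png",np.vstack([cv2.resize(x,None,fx=2.5*2*.75,fy=2.5,interpolation=3) if 0 else cv2.resize(x,(400,300),interpolation=3) for x in(a,b)])[:,:,::-1])
s=manip.sense();print(px("side",[s['eef_pos']]),px("top",[s['eef_pos']]),s['grip_width'],s['gripper_force'])
E
```

```text
[[230.5835 179.376 ]] [[219.2337 307.7453]] -0.0021621434127515196 0.0
```

View pics/k1.png

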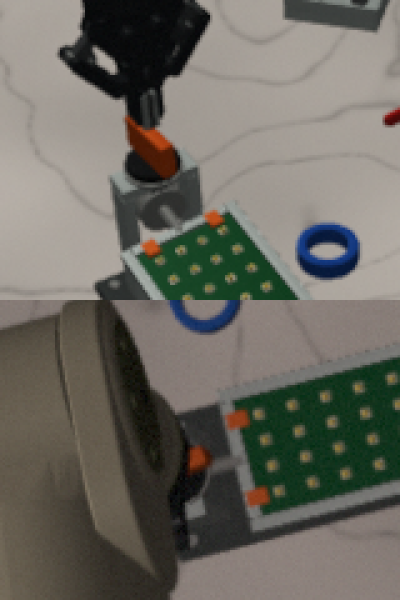

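```bash
python3 - <<'E'
from h import *
a=manip.read_camera("side")[90:200,180:290]
cv2.imwrite("pics/k2.png",cv2.resize(a,(600,600),interpolation=3)[:,:,::-1])
s=manip.sense();e=s['eef_pos']
for dz in(-.008,0,.011,.02,.03,.04): print(dz,(px("side",[e+[0,0,dz]])-[180,90])*600/110)
y=np.array([-.27,.96,0])
for d in(-.04,-.03,.03,.04): print('y',d,(px("side",[[.4958,.1502,.192]+d*y])-[180,90])*600/110)
print(s['joint_positions'])
E
```

```text
-0.008 [[277.9519 503.5606]]
0 [[275.8876 487.6669]]
0.011 [[273.0167 465.5564]]
0.02 [[270.6394 447.2412]]
0.03 [[267.9675 426.6492]]
0.04 [[265.2629 405.7984]]
y -0.04 [[316.0145 504.4039]]
y -0.03 [[304.5251 489.5986]]
y 0.03 [[238.0653 403.9519]]
y 0.04 [[227.3851 390.1873]]
[-42.7098   9.9929  25.4695  99.0578  -4.5     71.9629   3.8129]
```

View pics/k2.png

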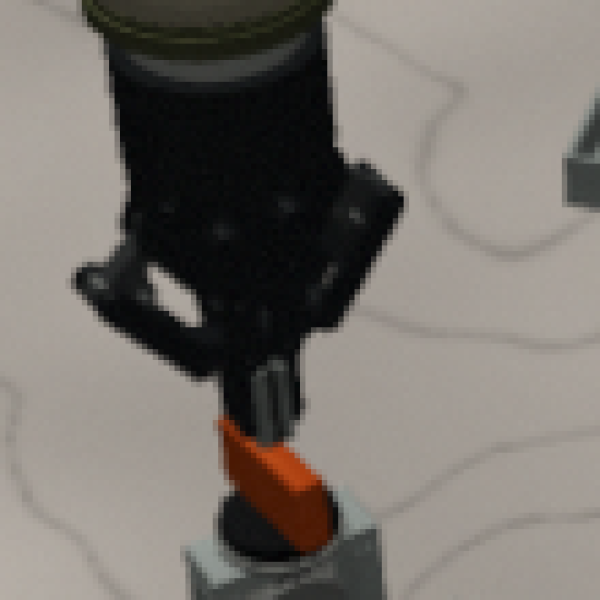

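The closed fingertips appear at (272,445) in the zoom, on the bar's top edge and about 28 mm above where they should be. I'll check the start picture to see whether the TCP offset or the position is wrong.

```bash
python3 - <<'E'
from h import *
a=cv2.imread("pics/side0.png")[0:100,40:140];S=6
a=cv2.resize(a,(600,600),interpolation=3)
e=np.array([.2349,.5786,.2031]);y=np.array([.3763,.9265,0])
for dz,col in((.005,(0,255,0)),(.033,(0,0,255))):
    for d in(-.05,.05):
        u=(px("side",[e+d*y+[0,0,dz]])[0]-[40,0])*S;print(dz,d,u)
        cv2.circle(a,tuple(int(v) for v in u),5,col,-1)
cv2.imwrite("pics/s0.png",a)
E
```

```text
0.005 -0.05 [302.1168 537.0299]
0.005 0.05 [394.7924 413.7379]
0.033 -0.05 [282.6772 475.2056]
0.033 0.05 [377.6541 353.2355]
```

View pics/s0.png

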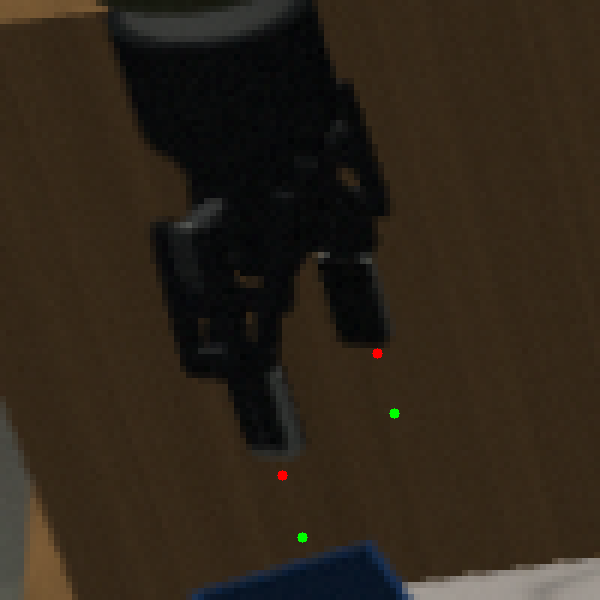

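The open fingertips at about (275,455) and (365,345) are also about 30 mm behind the prediction. So the real tips stand about 21 mm above the reported TCP when shut, not 8 mm below it. I'll open, go 28 mm lower and close again.

Emit:
step_arm(motion=[[0,0,0,0,0,-4,0.2],[0,0,0,0,0,-4,0.2],[0,0,0,0,0,-4,0.2],[0,0,0,0,0,-4,0.2],[0,0,0,0,0,8,0.2],[0,0,0,0,0,16,0.2],[0,0,0,0,0,22,0.2],[0,0,0,0,0,26,0.2],[0,0,0,0,0,26,0.2],[0,0,0,0,0,26,-1],[0,0,0,0,0,26,-1],[0,0,0,0,0,26,-1],[0,0,0,0,0,26,-1],[0,0,0,0,0,26,-1]])

```text
time: 4.52
eef_pos: [0.4967, 0.1498, 0.1468]
tcp_rot: [[-0.342, 0.94, 0.002], [0.94, 0.342, 0.001], [0.0, 0.002, -1.0]]
force: [4.0, 1.3, 0.2]
grip_width: 0.144
gripper_force: 61.7
```

Emit:
step_arm(motion=[[0,0,-0.1,0,0,0,-1],[0,0,-0.2,0,0,0,-1],[0,0,-0.3,0,0,0,-1],[0,0,-0.4,0,0,0,-1],[0,0,-0.5,0,0,0,-1],[0,0,-0.6,0,0,0,-1],[0,0,-0.7,0,0,0,-1],[0,0,-0.8,0,0,0,-1],[0,0,-0.9,0,0,0,-1],[0,0,-1.0,0,0,0,-1],[0,0,-1.1,0,0,0,-1],[0,0,-1.2,0,0,0,-1],[0,0,-1.3,0,0,0,-1],[0,0,-1.4,0,0,0,-1],[0,0,-1.5,0,0,0,-1],[0,0,-1.5,0,0,0,-1]])

```text
time: 5.85
eef_pos: [0.4969, 0.1507, 0.1469]
tcp_rot: [[-0.96, -0.281, 0.003], [-0.281, 0.96, 0.002], [-0.003, 0.001, -1.0]]
force: [5.4, 4.3, 0.3]
grip_width: 0.15
gripper_force: 61.6
```

Emit:
step_arm(motion=[[0,0,0,0,0,0,0.2],[0,0,0,0,0,0,0.2],[0,0,0,0,0,0,0.2],[0,0,0,0,0,-20,0.2],[0,0,0,0,0,-50,0.2],[0,0,0,14,-36,-50,-1],[0,0,0,28,-72,-50,-1],[0,0,0,42,-108,-50,-1],[0,0,0,56,-145,-40,-1],[0,0,0,56,-145,-10,-1],[0,0,0,56,-145,20,-1],[0,0,0,56,-145,35,-1],[0,0,0,56,-145,40,-1],[0,0,0,56,-145,40,-1],[0,0,0,56,-145,40,-1]])

```text
time: 7.1
eef_pos: [0.482, -0.0053, 0.1068]
tcp_rot: [[-0.962, -0.275, 0.0], [-0.275, 0.962, -0.0], [-0.0, -0.0, -1.0]]
force: [0.7, -0.3, -0.2]
grip_width: 0.001
gripper_force: 0.0
```

```bash
python3 - <<'E'
from h import *
s=manip.sense();print(s['eef_pos'],s['force'],s['grip_width'],s['time'],s['joint_positions'])
a=manip.read_camera("side")[120:300,180:330]
cv2.imwrite("pics/p1.png",cv2.resize(a,(500,600),interpolation=3)[:,:,::-1])
E
```

```text
[ 0.482  -0.0053  0.1068] [ 0.7386 -0.2797 -0.1842] 0.0012342917366103298 7.1 [-24.4439   8.7626  23.4381 109.0212  -3.8908  62.9606 106.4663]
```

View pics/p1.png

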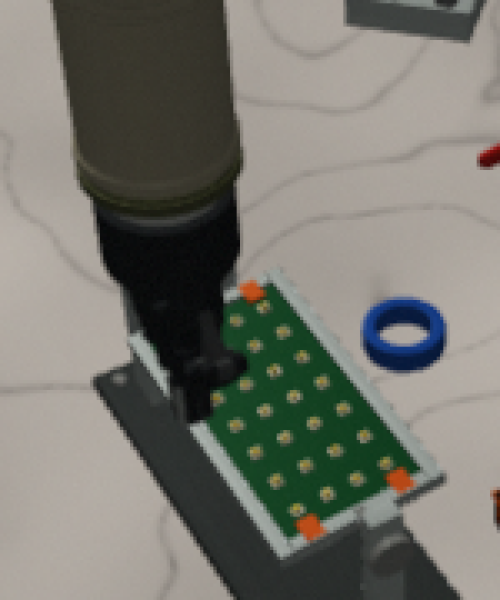

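The closed fingertips are over the robot-side long rim bar at (195,420). I'll press gently and read the force.

Emit:
step_arm(motion=[[0,0,0,0,0,6,-1],[0,0,0,0,0,10,-1],[0,0,0,0,0,13,-1],[0,0,0,0,0,16,-1],[0,0,0,-0.5,0,19,-1],[0,0,0,-1,0,22,-1],[0,0,0,-1,0,25,-1]])

```text
time: 7.73
eef_pos: [0.4827, -0.005, 0.0809]
tcp_rot: [[-0.962, -0.275, 0.0], [-0.275, 0.962, -0.0], [-0.0, -0.0, -1.0]]
force: [-0.3, 0.9, 1.0]
grip_width: 0.002
gripper_force: 0.7
```

Emit:
step_arm(motion=[[0,0,0,-1,0,4,-1],[0,0,0,-2,0,8,-1],[0,0,0,-3,0,12,-1],[0,0,0,-5,0,16,-1],[0,0,0,-7,0,19,-1],[0,0,0,-9,0,22,-1],[0,0,0,-11,0,25,-1],[0,0,0,-13,0,27,-1],[0,0,0,-15,0,28,-1],[0,0,0,-16,0,29,-1],[0,0,0,-16,0,29,-1]])

```text
time: 8.65
eef_pos: [0.4986, -0.0005, 0.0521]
tcp_rot: [[-0.961, -0.275, 0.001], [-0.275, 0.961, 0.0], [-0.001, -0.0, -1.0]]
force: [0.1, -0.1, 0.6]
grip_width: -0.002
gripper_force: 0.0
```

```bash
python3 - <<'E'
from h import *
s=manip.sense();print(s['eef_pos'],s['force'],s['time'])
a=manip.read_camera("side")[120:300,180:330]
cv2.imwrite("pics/p2.png",cv2.resize(a,(500,600),interpolation=3)[:,:,::-1])
E
```

```text
[ 0.4986 -0.0005  0.0521] [ 0.0955 -0.1026  0.611 ] 8.65
```

View pics/p2.png

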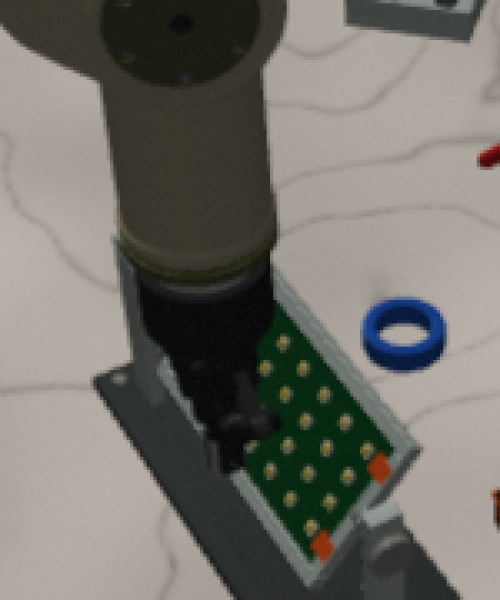

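```bash
python3 - <<'E'
from h import *
o=np.array([.5366,.0115,0]);X=np.array([.961,.276,0]);Y=np.array([-.276,.961,0])
for t in(20,30,40,45,50,55,60):
    c,s=np.cos(np.radians(t)),np.sin(np.radians(t))
    r=[]
    for sg in(1,-1):
        x=55*sg*c-5*s;z=110+55*sg*s+5*c
        r.append(((px("side",[o+(x*X-105*Y)/1e3+[0,0,z/1e3]])[0]-[180,120])*500/150).round())
    print(t,r)
E
```

```text
20 [array([442., 459.]), array([287., 572.])]
30 [array([434., 452.]), array([293., 579.])]
40 [array([425., 448.]), array([301., 585.])]
45 [array([420., 446.]), array([305., 587.])]
50 [array([414., 445.]), array([311., 588.])]
55 [array([408., 445.]), array([316., 589.])]
60 [array([401., 445.]), array([322., 590.])]
```

The board is tilted about 50° and the far edge is raised. Next I lift over it to the far side.

Emit:
step_arm(motion=[[0,0,0,2,0,-30,-1],[0,0,0,2,0,-65,-1],[0,0,0,0,0,-100,-1],[0,0,0,0,0,-120,-1],[0,0,0,-35,0,-120,-1],[0,0,0,-70,0,-120,-1],[0,0,0,-105,0,-120,-1],[0,0,0,-115,0,-110,-1],[0,0,0,-115,0,-85,-1],[0,0,0,-115,0,-72,-1],[0,0,0,-115,0,-72,-1],[0,0,0,-115,0,-72,-1]])

```text
time: 9.7
eef_pos: [0.6082, 0.0309, 0.1238]
tcp_rot: [[-0.962, -0.275, -0.001], [-0.275, 0.962, -0.0], [0.001, 0.0, -1.0]]
force: [0.4, 0.5, 0.9]
grip_width: -0.001
gripper_force: 0.0
```

Emit:
step_arm(motion=[[0,0,0,10,0,0,-1],[0,0,0,18,0,0,-1],[0,0,0,24,0,-1,-1],[0,0,0,29,0,-2,-1],[0,0,0,34,0,-3,-1],[0,0,0,39,0,-5,-1],[0,0,0,44,0,-7,-1],[0,0,0,49,0,-9,-1],[0,0,0,54,0,-10,-1],[0,0,0,58,0,-11,-1],[0,0,0,62,0,-11,-1],[0,0,0,66,0,-11,-1],[0,0,0,70,0,-11,-1],[0,0,0,74,0,-10,-1],[0,0,0,78,0,-9,-1],[0,0,0,82,0,-7,-1],[0,0,0,86,0,-6,-1],[0,0,0,89,0,-4,-1],[0,0,0,92,0,-1,-1],[0,0,0,95,0,2,-1]])

```text
time: 11.37
eef_pos: [0.517, 0.0048, 0.1218]
tcp_rot: [[-0.962, -0.275, 0.0], [-0.275, 0.962, -0.0], [-0.0, -0.0, -1.0]]
force: [-0.6, 0.0, -0.6]
grip_width: -0.004
gripper_force: 0.0
```

Emit:
step_arm(motion=[[0,0,0,3,0,3,-1],[0,0,0,5,0,6,-1],[0,0,0,7.5,0,9.5,-1],[0,0,0,9.5,0,13,-1],[0,0,0,11,0,17,-1],[0,0,0,12.5,0,20.5,-1],[0,0,0,14,0,24,-1],[0,0,0,14,0,26,-1],[0,0,0,14,0,26,-1]])

```text
time: 12.12
eef_pos: [0.5034, 0.001, 0.0955]
tcp_rot: [[-0.962, -0.275, -0.001], [-0.275, 0.962, -0.0], [0.001, 0.0, -1.0]]
force: [0.2, -0.5, -0.2]
grip_width: -0.003
gripper_force: 0.0
```

```bash
python3 - <<'E'
from h import *
s=manip.sense();print(s['eef_pos'],s['force'],s['time'])
a=manip.read_camera("side")[150:310,190:350]
cv2.imwrite("pics/p3.png",cv2.resize(a,(600,600),interpolation=3)[:,:,::-1])
o=np.array([.5366,.0115,0]);X=np.array([.961,.276,0]);Y=np.array([-.276,.961,0])
# board upper-side corners at y=-105: a = robot side, b = far side, d = deg short of level
for d in(-10,-5,0,5,10,20):
    c,q=np.cos(np.radians(d)),np.sin(np.radians(d)); r=[]
    for sg,yy in((-1,-105),(1,-105),(1,105)):
        x=55*sg*c+5*q;z=110-55*sg*q+5*c
        r.append(((px("side",[o+(x*X+yy*Y)/1e3+[0,0,z/1e3]])[0]-[190,150])*3.75).round())
    print(d,r)
E
```

```text
[0.5034 0.001  0.0955] [ 0.209  -0.5333 -0.2205] 12.1167
-10 [array([281., 520.]), array([465., 413.]), array([275., 180.])]
-5 [array([280., 514.]), array([466., 418.]), array([277., 185.])]
0 [array([280., 508.]), array([467., 424.]), array([279., 191.])]
5 [array([281., 502.]), array([468., 430.]), array([280., 197.])]
10 [array([282., 495.]), array([467., 436.]), array([280., 203.])]
20 [array([287., 480.]), array([464., 449.]), array([278., 216.])]
```

View pics/p3.png

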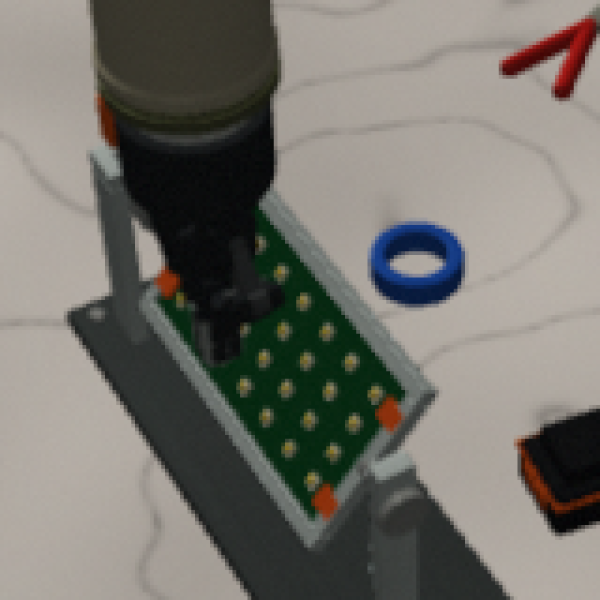

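The board is still LED side up at about 45–50°, with the far corner at (435,390) as before. The finger passed over the raised edge, so the tips are really about 27 mm above the reported TCP. I'll go back to the far side and push again lower down.

Emit:
step_arm(motion=[[0,0,0,0,0,-35,-1],[0,0,0,0,0,-68,-1],[0,0,0,-35,0,-70,-1],[0,0,0,-70,0,-70,-1],[0,0,0,-105,0,-70,-1],[0,0,0,-110,0,-45,-1],[0,0,0,-110,0,-15,-1],[0,0,0,-110,0,-5,-1],[0,0,0,-110,0,-5,-1],[0,0,0,-100,0,-5,-1],[0,0,0,-92,0,-5,-1],[0,0,0,-87,0,-6,-1],[0,0,0,-83,0,-8,-1],[0,0,0,-79,0,-10,-1],[0,0,0,-75,0,-13,-1],[0,0,0,-71,0,-16,-1],[0,0,0,-67,0,-19,-1],[0,0,0,-63,0,-21,-1]])

```text
time: 13.67
eef_pos: [0.5637, 0.0181, 0.1173]
tcp_rot: [[-0.962, -0.275, -0.001], [-0.275, 0.962, -0.0], [0.001, 0.0, -1.0]]
force: [1.6, -0.1, 0.4]
grip_width: 0.002
gripper_force: 0.7
```

```bash
cat >> h.py <<'E'
o=np.array([.5366,.0115,0]);X=np.array([.961,.276,0]);Y=np.array([-.276,.961,0])
def sil(t):
    c,s=np.cos(np.radians(t)),np.sin(np.radians(t)); P=[]
    for a in(-55,55):
        for h in(-5,5):
            for y in(-105,105): P.append(o+((a*c-h*s)*X+y*Y)/1e3+[0,0,(110+a*s+h*c)/1e3])
    m=np.zeros((480,640),np.uint8);cv2.fillConvexPoly(m,cv2.convexHull(px("side",P).astype(np.float32)).astype(int),1);return m>0
def look(n):
    im=manip.read_camera("side");cv2.imwrite(f"pics/{n}.png",im[:,:,::-1])
    s=manip.sense();print(s['time'],s['eef_pos'],s['force'],"tool in frame mm",1e3*np.array([(s['eef_pos']-o)@X,(s['eef_pos']-o)@Y]))
    d=manip.outline_of("side","panel")
    if d:
        g=d[0]['region'];sc=[(round((g&sil(t)).sum()/(g|sil(t)).sum(),3),t) for t in range(-90,90,3)]
        print("score",d[0]['score'],"area",g.sum(),"fits (mod 180)",sorted(sc)[::-1][:6])
        r,gg,b=[im[:,:,k][g].astype(int) for k in range(3)]
        print("green frac",((gg>r+15)).mean(),"tan frac",((r>gg+8)&(gg>b+8)).mean())
E
python3 -c "
from h import *
look('q1')"
```

```text
13.7167 [0.5631 0.0178 0.1175] [0.1612 0.0358 0.6119] tool in frame mm [27.2161 -1.2845]
score 0.62 area 3194 fits (mod 180) [(np.float64(0.828), 78), (np.float64(0.828), 75), (np.float64(0.822), 81), (np.float64(0.79), 72), (np.float64(0.781), 84), (np.float64(0.754), 69)]
green frac 0.33876017532874136 tan frac 0.05729492798998122
```

Contact confirmed: the board is at about 78°. I'll carry it over the top.

Emit:
step_arm(motion=[[0,0,0,4,0,-2,-1],[0,0,0,8,0,-4,-1],[0,0,0,12,0,-6,-1],[0,0,0,16,0,-7,-1],[0,0,0,20,0,-8,-1],[0,0,0,24,0,-8,-1],[0,0,0,28,0,-8,-1],[0,0,0,32,0,-7,-1],[0,0,0,36,0,-5,-1],[0,0,0,40,0,-3,-1],[0,0,0,44,0,-1,-1],[0,0,0,48,0,3,-1],[0,0,0,51,0,6,-1],[0,0,0,54,0,9,-1],[0,0,0,56,0,12,-1],[0,0,0,57,0,15,-1]])

```text
time: 15.1
eef_pos: [0.5091, 0.0025, 0.1017]
tcp_rot: [[-0.962, -0.275, -0.001], [-0.275, 0.962, -0.0], [0.001, 0.0, -1.0]]
force: [1.0, 0.5, -0.2]
grip_width: 0.001
gripper_force: 0.6
```

```bash
python3 -c "
from h import *
look('q2')"
```

```text
15.15 [0.5088 0.0025 0.1011] [ 1.183  -0.2822 -0.475 ] tool in frame mm [-29.2206  -0.9954]
```

Emit:
step_arm(motion=[[0,0,0,2,0,3,-1],[0,0,0,4,0,6,-1],[0,0,0,5,0,9,-1],[0,0,0,5,0,11,-1],[0,0,0,5,0,11,-1],[0,0,0,5,0,-20,-1],[0,0,0,5,0,-55,-1],[0,0,0,5,0,-90,-1],[0,0,0,40,0,-100,-1],[0,0,0,75,0,-100,-1],[0,0,0,75,0,-100,-1]])

```text
time: 16.12
eef_pos: [0.4321, -0.0205, 0.202]
tcp_rot: [[-0.962, -0.271, -0.003], [-0.271, 0.962, 0.001], [0.003, 0.002, -1.0]]
force: [-0.1, 0.4, -0.8]
grip_width: 0.0
gripper_force: 0.0
```

```bash
python3 -c "
from h import *
look('q3')
im=cv2.imread('pics/q3.png')[150:310,190:350]
cv2.imwrite('pics/q3c.png',cv2.resize(im,(600,600),interpolation=3))"
```

```text
16.1667 [ 0.4344 -0.0192  0.2021] [-0.038   0.3487 -0.0196] tool in frame mm [-106.6754   -1.3164]
score 0.72 area 4401 fits (mod 180) [(np.float64(0.864), -6), (np.float64(0.864), -9), (np.float64(0.862), -12), (np.float64(0.859), -15), (np.float64(0.852), -3), (np.float64(0.836), -18)]
green frac 0.0 tan frac 0.6362190411270165
```

View pics/q3c.png

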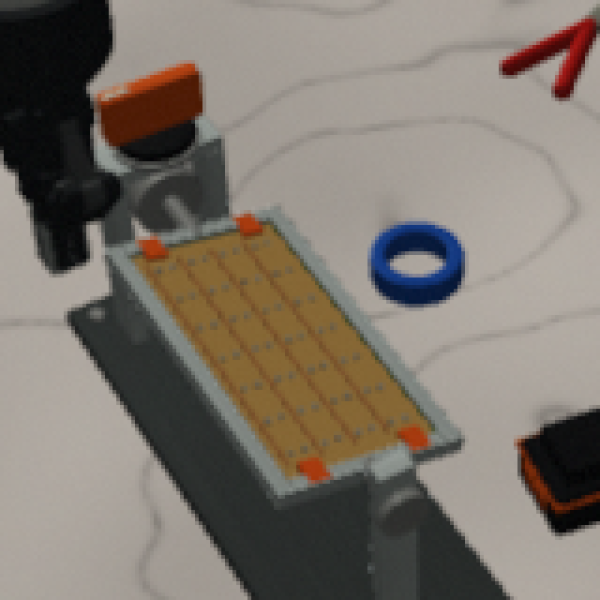

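The tan solder side is up. The near corner at (275,490) and far corner at (462,440) suggest it is several degrees short of level. I'll measure that against the level start picture.

```bash
cat >> h.py <<'E'
from scipy.optimize import minimize
def inner(t,dx,dy,w,l,top=2):
    c,s=np.cos(np.radians(t)),np.sin(np.radians(t))
    P=[o+((a*c-top*s+dx)*X+(y+dy)*Y)/1e3+[0,0,(110+a*s+top*c)/1e3] for a,y in((-w,-l),(w,-l),(w,l),(-w,l))]
    m=np.zeros((1920,2560),np.uint8);cv2.fillConvexPoly(m,np.round(px("side",P)*64+24).astype(np.int32),1,shift=4)
    return m>0
def mask(f,col):
    im=cv2.imread(f).astype(int);b,g,r=[cv2.resize(im[:,:,k].astype(np.float32),(2560,1920)) for k in range(3)]
    m=((g>r+12)&(g>b+8)) if col=="green" else ((r>b+35)&(g>b+18)&(r<g+75))
    m[:, :]&=cv2.dilate(sil(0).astype(np.uint8)|sil(20).astype(np.uint8)|sil(-20).astype(np.uint8),np.ones((9,9))).repeat(4,0).repeat(4,1)>0
    m=cv2.morphologyEx(m.astype(np.uint8),cv2.MORPH_CLOSE,np.ones((25,25)));m=cv2.morphologyEx(m,cv2.MORPH_OPEN,np.ones((25,25)))
    n,L,st,_=cv2.connectedComponentsWithStats(m);return L==1+np.argmax(st[1:,4])
iou=lambda a,b:(a&b).sum()/(a|b).sum()
def fit(m,w=None):
    best=None
    for t0 in(-12,0,12):
        r=minimize(lambda p:-iou(m,inner(*p)),[t0,0,0,44,94],method="Nelder-Mead",options=dict(initial_simplex=np.array([[t0,0,0,44,94]]*6)+np.vstack([np.zeros(5),np.diag([6,4,4,3,3])]),maxiter=150))
        if best is None or r.fun<best.fun: best=r
    return best.x,-best.fun
E
python3 - <<'E'
from h import *
print(fit(mask("pics/side0.png","green")))
print(fit(mask("pics/q3.png","tan")))
E
```

```text
(array([ 2.4607, -1.547 ,  2.5542, 46.3517, 92.4261]), np.float64(0.9482961926651344))
(array([-10.4248,  -1.4727,   1.8106,  44.2536,  95.8574]), np.float64(0.9643645115999198))
```

Emit:
step_arm(motion=[[0,0,0,-25,0,10,-1],[0,0,0,-50,0,40,-1],[0,0,0,-50,0,75,-1],[0,0,0,-50,0,95,-1],[0,0,0,-50,0,105,-1],[0,0,0,-50,0,110,-1],[0,0,0,-50,0,114,-1],[0,0,0,-50,0,117,-1],[0,0,0,-50,0,117,-1],[0,0,0,-50,0,117,-1]])

```text
time: 17.05
eef_pos: [0.4862, -0.0042, 0.0861]
tcp_rot: [[-0.962, -0.275, 0.002], [-0.275, 0.962, 0.0], [-0.002, -0.0, -1.0]]
force: [-0.1, -0.2, 0.2]
grip_width: 0.003
gripper_force: 0.0
```

```bash
python3 - <<'E'
from h import *
s=manip.sense();print(s['time'],s['eef_pos'],s['force'],(s['eef_pos']-o)@X)
E
```

```text
17.05 [ 0.4862 -0.0042  0.0861] [-0.0949 -0.2122  0.2301] -0.05273283136134356
```

Emit:
step_arm(motion=[[0,0,0,0,0,-35,-1],[0,0,0,0,0,-70,-1],[0,0,0,25,0,-105,-1],[0,0,0,50,0,-117,-1],[0,0,0,50,0,-117,-1]])

```text
time: 17.47
eef_pos: [0.4371, -0.0197, 0.2069]
tcp_rot: [[-0.962, -0.272, 0.007], [-0.272, 0.962, 0.002], [-0.007, 0.0, -1.0]]
force: [1.4, 0.0, -0.4]
grip_width: 0.004
gripper_force: 0.0
```

```bash
python3 - <<'E'
from h import *
look('q4');print(fit(mask("pics/q4.png","tan")))
E
```

```text
17.5167 [ 0.4378 -0.0186  0.2051] [ 0.2155  0.3833 -0.5946] tool in frame mm [-103.2526   -1.6563]
score 0.91 area 4568 fits (mod 180) [(np.float64(0.883), 3), (np.float64(0.876), 6), (np.float64(0.87), -3), (np.float64(0.867), 0), (np.float64(0.864), 9), (np.float64(0.864), -6)]
green frac 0.0 tan frac 0.675569176882662
(array([ 1.4576, -1.6212,  1.9253, 44.5487, 95.9381]), np.float64(0.9611725994615614))
```

It now measures level, within about 1° of the starting reference. Next I hover over the knob, with the fingers along the loosened orientation.

Emit:
step_arm(motion=[[0,0,0,-10,20,-10,0.2],[0,0,0,-35,50,-10,0.2],[0,0,0,-58,84,-10,0.2],[0,0,0,-81,116,-10,0.2],[0,0,0,-103,147,-10,0.2],[0,0,0,-103,147,-10,0.2],[0,0,0,-103,147,-10,0.2],[0,0,0,-103,147,-10,0.2],[0,0,0,-103,147,-10,0.2]])

```text
time: 18.32
eef_pos: [0.4961, 0.1504, 0.2116]
tcp_rot: [[-0.962, -0.273, -0.001], [-0.273, 0.962, -0.001], [0.001, -0.001, -1.0]]
force: [-0.5, -1.2, 0.4]
grip_width: 0.6
gripper_force: 0.0
```

```bash
python3 - <<'E'
from h import *
s=manip.sense();R=s['tcp_rot'];print("to go mm",1e3*R.T@(np.array([.4968,.1505,.1469])-s['eef_pos']),np.degrees(np.arctan2(R[1,1],R[0,1])),s['time'])
for f,c in(("side0","green"),("q4","tan"),("q3","tan")):
    m=mask(f"pics/{f}.png",c)
    print(f,[round(float(iou(m,inner(t,-1.5,2,45,95))),3) for t in range(-12,13,2)])
E
```

```text
to go mm [-0.7482 -0.0267 64.6704] 105.8384185491606 18.3167
side0 [0.824, 0.845, 0.862, 0.878, 0.891, 0.907, 0.918, 0.927, 0.935, 0.941, 0.942, 0.938, 0.933]
q4 [0.859, 0.881, 0.899, 0.917, 0.933, 0.952, 0.959, 0.95, 0.94, 0.93, 0.92, 0.91, 0.904]
q3 [0.964, 0.948, 0.93, 0.913, 0.897, 0.877, 0.862, 0.849, 0.836, 0.824, 0.813, 0.802, 0.795]
```

The board fit peaks at 0–1.5°, so it is level. Grip the knob and tighten it.

Emit:
step_arm(motion=[[0,0,0,-1,0,30,0.2],[0,0,0,-1,0,50,0.2],[0,0,0,-1,0,60,0.2],[0,0,0,-1,0,65,0.2],[0,0,0,-1,0,65,0.2],[0,0,0,-1,0,65,-1],[0,0,0,-1,0,65,-1],[0,0,0,-1,0,65,-1],[0,0,0,-1,0,65,-1],[0,0,0,-1,0,65,-1],[0,0,0,-1,0,65,-1]])

```text
time: 19.23
eef_pos: [0.4981, 0.1513, 0.1486]
tcp_rot: [[-0.962, -0.274, 0.002], [-0.274, 0.962, 0.0], [-0.002, -0.0, -1.0]]
force: [-0.9, -3.8, 6.2]
grip_width: 0.147
gripper_force: 59.9
```

Emit:
step_arm(motion=[[0,0,0.1,0,0,0,-1],[0,0,0.2,0,0,0,-1],[0,0,0.3,0,0,0,-1],[0,0,0.4,0,0,0,-1],[0,0,0.5,0,0,0,-1],[0,0,0.6,0,0,0,-1],[0,0,0.7,0,0,0,-1],[0,0,0.8,0,0,0,-1],[0,0,0.9,0,0,0,-1],[0,0,1.0,0,0,0,-1],[0,0,1.1,0,0,0,-1],[0,0,1.2,0,0,0,-1],[0,0,1.3,0,0,0,-1],[0,0,1.4,0,0,0,-1],[0,0,1.47,0,0,0,-1],[0,0,1.5,0,0,0,-1],[0,0,1.5,0,0,0,-1]])

```text
time: 20.65
eef_pos: [0.4972, 0.1493, 0.1485]
tcp_rot: [[-0.338, 0.941, 0.0], [0.941, 0.338, -0.002], [-0.002, -0.001, -1.0]]
force: [-6.0, -8.7, 12.3]
grip_width: 0.14
gripper_force: 60.8
```

Emit:
step_arm(motion=[[0,0,0,0,0,0,0.2],[0,0,0,0,0,0,0.2],[0,0,0,0,0,0,0.2],[0,0,0,0,0,0,0.2],[0,0,0,0,0,-20,0.2],[0,0,0,0,0,-50,0.2],[0,0,0,0,0,-90,0.2],[0,0,0,30,15,-110,0.2],[0,0,0,60,30,-110,0.2],[0,0,0,95,45,-110,0.2],[0,0,0,130,60,-110,0.2],[0,0,0,130,60,-110,0.2],[0,0,0,130,60,-110,0.2]])

```text
time: 21.73
eef_pos: [0.5077, 0.2981, 0.2559]
tcp_rot: [[-0.347, 0.938, -0.002], [0.938, 0.347, -0.001], [-0.0, -0.002, -1.0]]
force: [-0.4, -0.4, -0.5]
grip_width: 0.601
gripper_force: 0.0
```

```bash
python3 - <<'E'
from h import *
look('q5');m=mask("pics/q5.png","tan");print(fit(m))
print([round(float(iou(m,inner(t,-1.5,2,45,95))),3) for t in range(-6,7,2)])
im=cv2.imread("pics/q5.png").astype(int);z=cv2.imread("pics/side0.png").astype(int)
for a in(im,z):
    k=(a[150:200,205:260,2]>a[150:200,205:260,1]+70);v,u=np.nonzero(k)
    w,V=np.linalg.eigh(np.cov(u,v));print("knob",u.mean()+205,v.mean()+150,k.sum(),V[:,1])
for n in("tin","tape","battery"): print(n,[np.round(d['uv'],1) for d in manip.landmark_of("side",n)[:1]])
E
```

```text
21.7833 [0.5086 0.2956 0.2563] [ 0.264  -1.107  -0.2486] tool in frame mm [ 51.4709 280.7764]
score 0.75 area 4599 fits (mod 180) [(np.float64(0.882), 3), (np.float64(0.875), 6), (np.float64(0.867), 9), (np.float64(0.866), -3), (np.float64(0.865), 0), (np.float64(0.86), -6)]
green frac 0.0 tan frac 0.6705805609915199
(array([ 2.6466, -1.4583,  3.3444, 44.0107, 96.5705]), np.float64(0.9619709589150538))
[0.919, 0.935, 0.955, 0.959, 0.949, 0.939, 0.928]
knob 229.6067415730337 172.97752808988764 89 [-0.739  -0.6737]
knob 229.66666666666666 172.85057471264366 87 [-0.7641 -0.6451]
tin [array([341.6, 354.5])]
tape [array([302.2, 221.9])]
battery [array([348.5, 278.8])]
```

The knob is back in its tight orientation, the board is level with the solder side up, and the tin, tape and battery haven't moved. Handing in.

```bash
python3 -c "
from plant import manip
print(manip.sign_off())"
```

```text
the job is handed in; nothing more can be done
None
```

I loosened the clamp, turned the board solder side up and level (within about 2° by the side camera), tightened the clamp again, left the tin, tape and battery in place, and handed the job in at about 22 s; no verdict came back.

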